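# Feed bearings through the gate into the magazine slot

### The job

Push the three ball bearings with the fingertips across the grey feed board, one at a time, through the gate between the two brass pins and into the slot behind it, until all three lie flat in a row, wholly inside the slot. Leave the others well back in the wide pen until the one before is wholly in the slot. Only push: do not lift the bearings off the board or over its fences, and leave the wax tin, wooden block, tape roll and screwdriver beside it where they are.

Things in the scene. Friction and masses are not known exactly. Their poses are not given: they have to be found in the camera images.
- jig: Grey feed board, fixed. Origin on the table plane under the gate's middle; +x runs along the slot away from the gate, z up. Upper face at z = 6 mm; aluminium fences 5 mm high on it, brass gate pins 5.5 mm. Pen: x -145 to -65 mm, y +-72 mm, narrowing as a funnel to the gate at x = 0. Slot: x 0 to 115 mm, 38 mm wide, far end closed, open on top; holds three bearings with 19 mm to spare.
- gate (a point): Middle of the gate, on the board's upper face (6 mm above the table), between two upright brass pins, 11 mm thick, that leave 38 mm between them; axes as the board's. Right of the board (towards -y), close to its edge, a fixed bundle of plywood strips stands 98 mm high: keep the wrist clear of it.
- slot_end (a point): Middle of the slot's far end wall, on the board's upper face, 115 mm beyond the gate.
- bearing_0: A sealed ball bearing, one of three alike, lying flat and loose on the board in the pen: steel disc with black seal, 32 mm diameter, 14 mm thick, 45 g; stops when no longer pushed. Origin at the centre of its underside (6 mm above the table), z up. Its top is 20 mm above the table, 9 mm above the fences, so fingertips passing over the fences can push it.
- bearing_1: A sealed ball bearing, one of three alike, lying flat and loose on the board in the pen: steel disc with black seal, 32 mm diameter, 14 mm thick, 45 g; stops when no longer pushed. Origin at the centre of its underside (6 mm above the table), z up. Its top is 20 mm above the table, 9 mm above the fences, so fingertips passing over the fences can push it.
- bearing_2: A sealed ball bearing, one of three alike, lying flat and loose on the board in the pen: steel disc with black seal, 32 mm diameter, 14 mm thick, 45 g; stops when no longer pushed. Origin at the centre of its underside (6 mm above the table), z up. Its top is 20 mm above the table, 9 mm above the fences, so fingertips passing over the fences can push it.
- tin: Round wax tin, 73 mm diameter, 26 mm tall, standing beyond and left of the slot. Origin at its underside. To be left alone.
- block: Wooden block 30 x 60 x 30 mm on the table, on the near right of the board. Origin at its underside. To be left alone.
- roll: Roll of masking tape lying flat, 96 mm diameter, 24 mm tall, beyond the board. Origin at its underside. To be left alone.
- driver: Black-handled screwdriver lying on the table, 169 mm long, 31 mm high, to the right. Origin at its underside. To be left alone.

How it is judged:
By the outcome, as a careful person would: the job done as asked, in the order asked, and still so for the second after the job is handed in, with the robot touching nothing.
It also fails if it takes over 58 s, if anything falls off the work surface, if the arm or the gripper's body presses on something with over 40 N, if the wrist force passes 120 N, or if a joint passes its speed limit or range.

### The arm

A 7-joint arm with a two-finger parallel gripper is mounted at the origin on a cart in front of the work surface, level with it; the furniture and walls round the work are solid. World frame = base frame: x ahead of the robot, y to its left, z up, the work surface at z = 0. Lengths are in m, angles in rad, forces in N, time in s.
With the tool pointing down it reaches from about 0.4 to 0.875 m from the base axis. Payload 19.3 kg.
Tool frame: the origin (TCP) lies where the fingers leave the gripper's body, on its centre line; the fingertips stand bot.tip_reach ahead of it and the grasp point (between the pads) lies 54 mm ahead of it (bot.tip_reach is the distance from the TCP to the fingertips, in m); z points along the fingers, y is the line along which they close (so a half turn about z gives the same grasp; the last joint's range is limited). The gripper opens to 85 mm and grips with 20 to 120 N. Pads are 22 mm wide; open, the fingers measure 114 mm over their backs; the gripper's body (76 mm by 85 mm) begins 54 mm behind the grasp point. The pads swing forward as they close: fully open they stand 13 mm farther back than shut.
Start: joints at [-1.379, 0.521, -0.036, 1.599, 0.021, 1.021, -0.113], TCP at [0.162, 0.604, 0.304] pointing down, gripper open.
Joint ranges: [-2.91, 2.91], [-0.3, 2.13], [-1.5, 1.42], [0.17, 2.43], [-1.26, 4.41], [0.16, 1.93], [-2.52, 2.52]. Speed limits (rad/s): [1.89, 1.89, 2.39, 2.39, 3.01, 3.01, 3.01].

### API

Orientations are given as [roll, pitch, yaw] about the fixed x, y, z axes, in that order (R = Rz(yaw) Ry(pitch) Rx(roll)).
In Python, from workcell import bot gives the robot as it stands. The module is installed in compiled form; this text tells all that it offers.
- The arm moves only by the shell command python3 -m jog 'ROWS' [FORCE]. ROWS is JSON, a list that holds one entry, the list of rows, each a list of 7 numbers: the shift along the tool's x, y, z in mm, then the turn, a rotation vector about the tool's x, y, z in rad, then the opening, from 0 (shut) to 1 (fully open). In form: [[[tx, ty, tz, wx, wy, wz, fingers], ...]]. A call has 1 to 5 rows; each row shifts and turns the commanded pose from where the row before left it, along the tool's axes as they then stand; what a row does not reach is not made up. A row lasts 1/10 s, in which the tool goes at most 50 mm and 8.59 degrees, less where a joint would pass 70% of its speed; a pose out of reach is approached as far as the arm can. A call is refused whole if a number of a shift passes 50 or a number of a turn 0.15, either way. A call with a gripper value outside its range is refused whole. The fingers move at their own pace and stop on an object; FORCE is the grip in N (left out, the last holds). Time passes only in rows, so rows that do not move let the fingers close. It gives the time, the measured TCP pose, the force, the opening and the grip force at its end, in the units of the state.
- bot.observe(): the state, without advancing time (a new reading comes with each control period).
- bot.grab_frame(name): name is "scene" or "top"; returns a dict with "img" (384x512x3 uint8, red, green, blue), "intrinsics" (3x3 intrinsics, pixels), "k1" (the pictures are not rectified: a ray, as slopes to the right and down, at radius r is drawn at 1 + k1 r^2 times it, then the intrinsics apply), "R" (3x3) and "t" (3): a world point X has camera coordinates R X + t. Camera axes: x right, y down, z forward; pixel columns grow to the right and rows downward; lengths in m; the calibration is good to about 2 mm. A picture is of the moment at which its call begins. There is no depth.
- bot.job_done(): hands the job in; it is judged then, once.
Trained networks look in a picture, given as the dict that the camera call returned (one of the last four; its "shot" number tells which), for a name from the list of things; names that differ only in an ending like _2 or _b are one class to them, and where a whole thing is asked for, a point or a joint stands for the part that bears it (a point fixed in the world has none). Each returns a list of dicts, best first, with "conf" (0 to 1); they miss things now and then, are a little off and sometimes report something else, mostly with a low value. They report only what shows in the picture. A call takes as long as a camera call.
- bot.trace(query, picture): "region" (384x512 bool, what is visible of it).
- bot.spot_point(query, picture): "xyz" ([x, y, z] in m, in world coordinates, good to about 4 mm: a listed point, or the origin of a listed thing).
The state is a dict: "clock": time; "qpos": joint angles; "qd": joint speeds; "joint_efforts": joint torques, N m; "position": TCP position; "tool_rot": TCP orientation; "force": force on the tool from outside, world axes, zero at the start; "moment": the same for the moment, N m; "grip_width": finger opening in m; "finger_force": force on a finger pad.
Only numpy, scipy, OpenCV 4.12 (cv2) and the standard library are available. Lean on these libraries where they do the work, as an engineer would, in place of code of your own. Each camera call takes 0.05 s, during which the arm holds its last target. There are 200 camera calls.

## Working session

There is one attempt and no reset: what is moved stays moved. The work goes in short steps, Python scripts to look and compute and a shell command to move; the robot and the scene stay as the last step left them, time stands still between calls to the robot, and variables do not carry over. Pictures are saved under pics/ and viewed, at most 10 in all, crops included, and the job is handed in when it is done.

```bash
mkdir -p pics; cat > h.py <<'E'
import numpy as np, cv2
from workcell import bot
def px2w(f,u,v,z):
    K=np.array(f["intrinsics"],float);k1=f["k1"]
    p=cv2.undistortPoints(np.array([[[u,v]]],float),K,np.array([k1,0,0,0.]))[0,0]
    R=np.array(f["R"]);t=np.array(f["t"]);c=-R.T@t;d=R.T@np.array([p[0],p[1],1])
    return c+d*(z-c[2])/d[2]
def save(f,n): cv2.imwrite("pics/"+n,cv2.cvtColor(f["img"],cv2.COLOR_RGB2BGR))
E
python3 - <<'E'
from h import *
np.set_printoptions(precision=4,suppress=True)
o=bot.observe(); print(o); print(bot.tip_reach)
a=bot.grab_frame("top");b=bot.grab_frame("scene")
save(a,"t0.png");save(b,"s0.png")
for n,f in(("top",a),("scene",b)):
  R=np.array(f["R"]);print(n,"cam",-R.T@np.array(f["t"]))
  for q in["jig","gate","slot_end","bearing_0","tin","block","roll","driver"]:
    print(q,[(np.round(r["xyz"],4),round(r["conf"],2)) for r in bot.spot_point(q,f)])
E
```

```text
{'clock': 0.0, 'qpos': array([-1.3792,  0.5221, -0.0363,  1.6   ,  0.0212,  1.0211, -0.1128]), 'qd': array([-0.0015,  0.0001, -0.0011,  0.0001, -0.0006,  0.0009, -0.0008]), 'joint_efforts': array([  0.002 , -92.7111,   1.9808, -36.9942,   0.0179,   0.0083,
         0.    ]), 'position': array([0.1617, 0.6035, 0.3033]), 'tool_rot': array([-3.1404,  0.0001,  2.8798]), 'force': array([ 0.0541, -0.8047, -0.8753]), 'moment': array([-0.017 , -0.0712, -0.0551]), 'finger_force': 0.0, 'grip_width': 0.08516828871700302}
0.0726
top cam [0.507  0.0217 1.0032]
jig [(array([ 0.5371,  0.1703, -0.0025]), 0.96)]
gate [(array([0.5372, 0.1738, 0.0027]), 0.97), (array([0.537 , 0.1709, 0.0027]), 0.62), (array([0.7885, 0.1099, 0.    ]), 0.2)]
slot_end [(array([0.6518, 0.1467, 0.006 ]), 0.56)]
bearing_0 [(array([0.4582, 0.2349, 0.0092]), 0.52), (array([0.4281, 0.1399, 0.0064]), 0.45)]
tin [(array([0.683 , 0.2319, 0.0026]), 0.61)]
block [(array([ 0.3665, -0.0501, -0.0029]), 0.5)]
roll []
driver [(array([ 0.3745, -0.2337, -0.0016]), 0.92)]
scene cam [-0.0035 -0.3592  0.7211]
jig [(array([0.5338, 0.1755, 0.0029]), 0.9)]
gate [(array([0.5376, 0.1697, 0.0081]), 0.96)]
slot_end [(array([0.6516, 0.1483, 0.0012]), 0.95), (array([0.4292, 0.1405, 0.0087]), 0.68)]
bearing_0 [(array([0.4294, 0.1418, 0.0047]), 0.62), (array([0.4613, 0.2336, 0.0071]), 0.54), (array([0.4157, 0.1995, 0.0091]), 0.48)]
tin [(array([0.6842, 0.2299, 0.0007]), 0.62)]
block [(array([ 0.3689, -0.0477, -0.0026]), 0.68)]
roll [(array([0.7908, 0.1069, 0.0027]), 0.59)]
driver [(array([ 0.3748, -0.2332,  0.0006]), 0.72)]
```

View pics/t0.png

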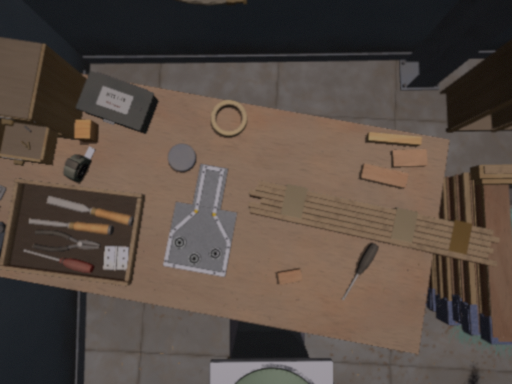

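View pics/s0.png

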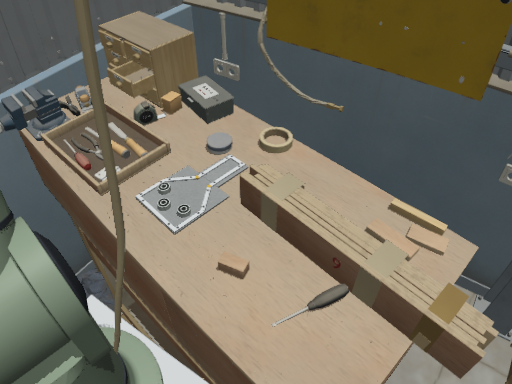

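The top view shows the pen with bearings near (179,242), (194,258) and (215,254), and the gate near (205,212). The plywood bundle's left end is near (252,200). Next I'll refine these positions.

```bash
cat >> h.py <<'E'
G=np.array([0.5373,0.1720]);TH=np.arctan2(-.0245,.1144)
def toB(p): d=np.array(p)[:2]-G; c,s=np.cos(TH),np.sin(TH); return np.array([c*d[0]+s*d[1],-s*d[0]+c*d[1]])*1000
def w2px(f,X):
    R=np.array(f["R"]);rv=cv2.Rodrigues(R)[0]
    return cv2.projectPoints(np.array(X,float).reshape(-1,1,3),rv,np.array(f["t"],float),np.array(f["intrinsics"],float),np.array([f["k1"],0,0,0.]))[0][:,0]
def B2w(x,y,z): c,s=np.cos(TH),np.sin(TH); return [G[0]+(c*x-s*y)/1e3,G[1]+(s*x+c*y)/1e3,z/1e3]
E
cat > look.py <<'E'
import sys
from h import *
np.set_printoptions(precision=4,suppress=True)
f=bot.grab_frame("top");g=bot.grab_frame("scene")
for n,q in(("top",f),("scene",g)):
  for r in bot.trace("bearing_0",q):
    v,u=np.nonzero(r["region"])
    # silhouette centre ~ mid-height
    w=px2w(q,u.mean(),v.mean(),.015); print(n,"b",len(u),round(r["conf"],2),w[:2],toB(w).round(1))
  print(n,"spot",[(toB(r["xyz"]).round(1),round(r["conf"],2)) for r in bot.spot_point("bearing_0",q)])
o=bot.observe();print(round(o["clock"],2),o["position"],o["tool_rot"],o["grip_width"],o["force"],"tcpB",toB(o["position"]))
if len(sys.argv)>1:
  q=g if len(sys.argv)>2 else f
  x=[-150,140];P=w2px(q,[B2w(a,b,10) for a in(-160,140) for b in(-90,90)])
  lo=np.maximum(P.min(0)-12,0).astype(int);hi=P.max(0).astype(int)+12
  im=cv2.cvtColor(q["img"],cv2.COLOR_RGB2BGR).copy()
  k=5;c=cv2.resize(im[lo[1]:hi[1],lo[0]:hi[0]],None,fx=k,fy=k,interpolation=cv2.INTER_CUBIC)
  def L(pts,col):
    p=((w2px(q,pts)-lo+.5)*k).astype(int);cv2.polylines(c,[p],False,col,1)
  z=11
  for s in(1,-1): L([B2w(-145,0,z),B2w(-145,72*s,z),B2w(-65,72*s,z),B2w(0,19*s,z),B2w(115,19*s,z),B2w(115,0,z)],(0,0,255))
  s=min(1,790/c.shape[1],590/c.shape[0]); c=cv2.resize(c,None,fx=s,fy=s); cv2.imwrite("pics/"+sys.argv[1],c);print(lo,k*s)
E
python3 look.py t1.png
```

```text
top b 112 0.69 [0.4182 0.1978] [-121.9    0.3]
top b 119 0.49 [0.4305 0.1405] [-97.8 -53.1]
top spot [(array([131.9,  86.5]), 0.71), (array([-122.8,   -2.2]), 0.47), (array([-84.1,  45.3]), 0.45), (array([-98.2, -57.2]), 0.43)]
scene b 131 0.69 [0.4599 0.2347] [-88.8  45.1]
scene b 148 0.43 [0.4301 0.1409] [-98.3 -52.8]
scene spot [(array([-122.6,    1.4]), 0.56), (array([-87.4,  45.9]), 0.53)]
1.2 [0.1618 0.6037 0.3039] [-3.1415  0.      2.8797] 0.08536969597696115 [-0.0496 -0.74   -0.0687] tcpB [-457.5702  343.4862]
[145 142] 3.9864864864864864
```

View pics/t1.png

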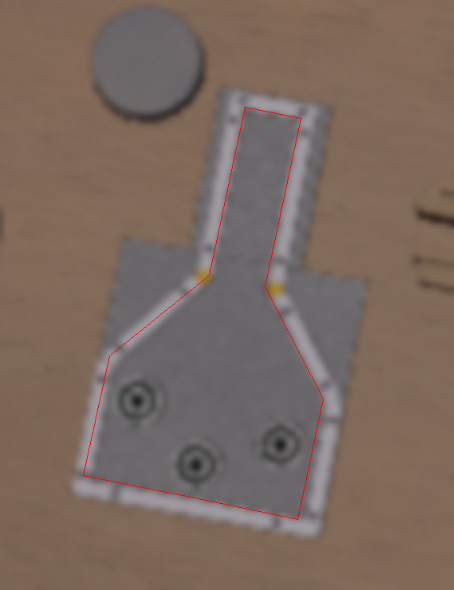

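The overlay fits the board to about 1 mm. In board coordinates the bearings are at A(-88,45), B(-122,0) and C(-98,-53). I'll push the middle one, B, first. First comes a move over the board with the fingers part closed.

```bash
python3 -c "
from h import *
f=bot.grab_frame('top')
print([toB(px2w(f,u,v,.098)).round() for u,v in((249,195),(251,213),(258,186))])"
python3 -m jog '[[[0,0,0,0,0,-0.051,0.2],[-30,-35,10,0,0,0,0.2],[-30,-35,10,0,0,0,0.2],[-30,-35,10,0,0,0,0.2],[-30,-35,10,0,0,0,0.2]]]'
python3 -m jog '[[[-30,-35,10,0,0,0,0.2],[-30,-35,10,0,0,0,0.2],[-30,-35,10,0,0,0,0.2],[-30,-35,10,0,0,0,0.2],[0,0,0,0,0,0,0.2]]]'
python3 -c "
from h import *
o=bot.observe();print(o['clock'],o['position'],o['tool_rot'],o['grip_width'],toB(o['position']),bot.tip_reach,o['force'])"
```

```text
[array([  62., -112.]), array([  20., -125.]), array([  88., -129.])]
clock: 1.75
position: [0.2504, 0.44, 0.2637]
tool_rot: [3.141, 0.0, 2.931]
force: [1.5, 0.4, 0.0]
grip_width: 0.0175
finger_force: 0.0
clock: 2.25
position: [0.3399, 0.2745, 0.2231]
tool_rot: [-3.139, 0.0, 2.924]
force: [-1.3, 0.6, -0.3]
grip_width: 0.0171
finger_force: 0.0
2.25 [0.33992609 0.2744608  0.22314329] [-3.13880037e+00  1.55787842e-04  2.92376786e+00] 0.017052416872410558 [-214.45417844   58.85644885] 0.0726 [-1.32818913  0.56447843 -0.30782679]
```

```bash

python3 -m jog '[[[-29,-30,30,0,0,-0.004,0.2],[-29,-31,30,0,0,0,0.2],[0,0,40,0,0,0,0.2],[0,0,25,0,0,0,0.2],[0,0,5,0,0,0,0.2]]]'
python3 -m jog '[[[0,0,0,0,0,0,0.2]]]'
python3 look.py s2.png 1
```

```text
clock: 2.75
position: [0.3798, 0.2098, 0.0938]
tool_rot: [-3.139, -0.002, 2.935]
force: [0.2, 0.4, 1.0]
grip_width: 0.017
finger_force: 0.0
clock: 2.85
position: [0.3803, 0.2105, 0.0957]
tool_rot: [-3.141, -0.001, 2.935]
force: [0.0, -0.1, 0.0]
grip_width: 0.0168
finger_force: 0.0
top b 140 0.66 [0.4184 0.1959] [-121.3   -1.5]
top b 126 0.58 [0.4301 0.1406] [-98.3 -53.2]
top spot [(array([-121.7,   -3.5]), 0.64), (array([-98.9, -53.8]), 0.59), (array([-87.4,  44.6]), 0.5)]
scene b 156 0.73 [0.4309 0.1415] [-97.6 -52.1]
scene b 136 0.71 [0.4168 0.1969] [-123.    -0.8]
scene spot [(array([-84.1,  43.8]), 0.66), (array([-96.8, -53.3]), 0.64), (array([-120.5,    0.3]), 0.51)]
3.15 [0.3809 0.2107 0.0968] [3.1403 0.0012 2.9351] 0.017049135518366634 [ 0.6292  0.13   -0.1364] tcpB [-161.062    5.124]
[119 130] 5
```

View pics/s2.png

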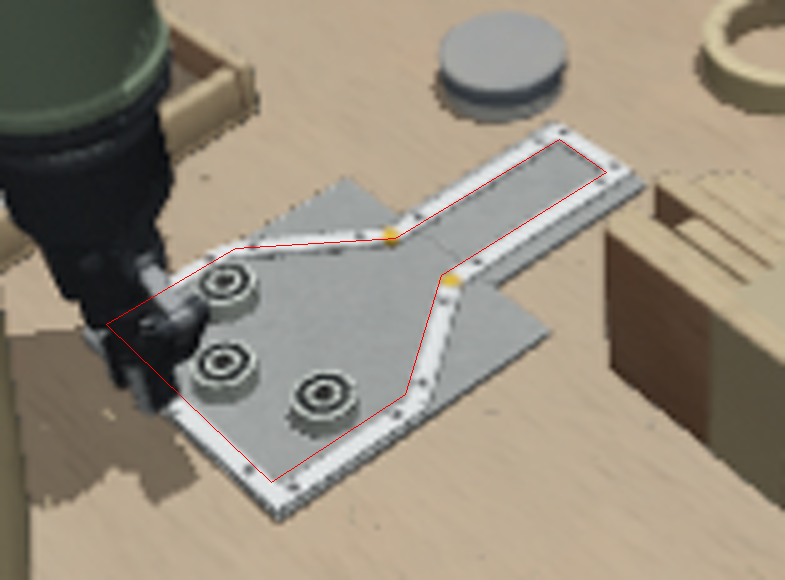

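```bash
python3 -c "
from h import *
g=bot.grab_frame('scene')
for z in(10,18,24,30,37):
  print(z,[((w2px(g,[B2w(x,y,z)])[0]-[119,130]+.5)*5).round() for x,y in((-150,-14),(-172,-14),(-150,-4))])
o=bot.observe();print(o['position'],toB(o['position']))"
```

```text
10 [array([194., 422.]), array([155., 446.]), array([182., 411.])]
18 [array([191., 411.]), array([152., 435.]), array([179., 400.])]
24 [array([188., 403.]), array([150., 427.]), array([177., 392.])]
30 [array([186., 394.]), array([147., 418.]), array([174., 383.])]
37 [array([184., 384.]), array([145., 408.]), array([172., 373.])]
[0.38079428 0.21060278 0.09663621] [-161.11947793    4.97262476]
```

```bash

python3 -m jog '[[[0,-6,10,0,0,0.004,0.2],[0,0,0,0,0,0,0.2],[-8,0,0,0,0,0,0.2],[-12,0,0,0,0,0,0.2],[-15,0,0,0,0,0,0.2]]]'
python3 -m jog '[[[-20,0,0,0,0,0,0.2],[-20,0,0,0,0,0,0.2],[-20,0,0,0,0,0,0.2],[-10,0,0,0,0,0,0.2],[0,0,0,0,0,0,0.2]]]'
python3 look.py t2.png
```

```text
clock: 3.7
position: [0.4148, 0.1971, 0.0862]
tool_rot: [3.141, 0.0, 2.931]
force: [-0.9, 0.0, 0.4]
grip_width: 0.0172
finger_force: 0.2
clock: 4.2
position: [0.4834, 0.1817, 0.0859]
tool_rot: [3.141, 0.001, 2.929]
force: [-0.7, 0.2, -0.1]
grip_width: 0.0173
finger_force: 0.0
top b 95 0.44 [0.4306 0.1381] [-97.3 -55.5]
top b 267 0.43 [ 0.3703 -0.0527] [-116.3 -254.7]
top spot [(array([-27.7,  -5.3]), 0.59), (array([-97. , -55.2]), 0.39)]
scene b 160 0.58 [0.4302 0.1411] [-98.3 -52.6]
scene b 51 0.53 [0.509  0.1668] [-26.5 -11. ]
scene spot [(array([-83.8,  45.8]), 0.64), (array([-99.9, -54.1]), 0.63)]
4.5 [0.4814 0.1828 0.0859] [-3.1415 -0.0004  2.9316] 0.01668395164872471 [0.099  0.1453 0.4205] tcpB [-56.9211  -1.1759]
[145 142] 3.9864864864864864
```

View pics/t2.png

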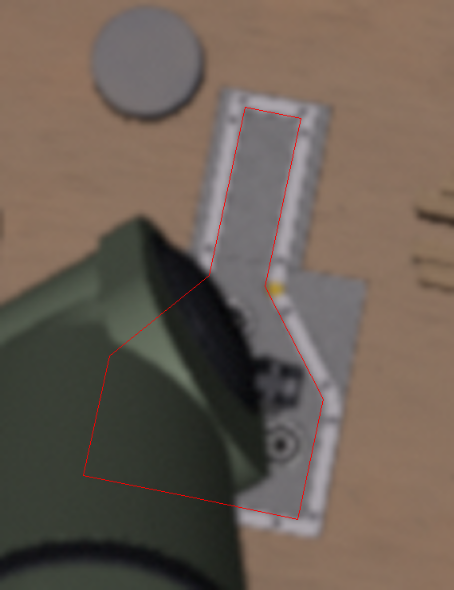

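B is nested in front of the fingers near x=-30, and A and C look undisturbed. I'll continue into the slot.

```bash

python3 -m jog '[[[-10,0,0,0,0,0,0.2],[-15,0,0,0,0,0,0.2],[-15,0,0,0,0,0,0.2],[-15,0,0,0,0,0,0.2],[-15,0,0,0,0,0,0.2]]]'
python3 -m jog '[[[-15,0,0,0,0,0,0.2],[-15,0,0,0,0,0,0.2],[-12,0,0,0,0,0,0.2],[-8,0,0,0,0,0,0.2],[0,0,0,0,0,0,0.2]]]'
python3 look.py s3.png 1
```

```text
clock: 5.0
position: [0.5515, 0.1675, 0.0859]
tool_rot: [-3.142, 0.0, 2.931]
force: [-0.9, 0.3, -0.0]
grip_width: 0.0171
finger_force: 0.2
clock: 5.5
position: [0.6001, 0.1569, 0.0858]
tool_rot: [-3.142, 0.0, 2.93]
force: [-0.7, -0.2, -0.5]
grip_width: 0.0171
finger_force: 0.0
top spot []
scene b 147 0.72 [0.4302 0.1408] [-98.2 -52.9]
scene spot [(array([-96.6, -53.1]), 0.62), (array([89.7, -0.8]), 0.61), (array([-88.2,  46.9]), 0.45)]
5.8 [0.5989 0.1576 0.0859] [-3.1415 -0.0003  2.9312] 0.016869909102204508 [ 0.518  -0.1457  0.33  ] tcpB [63.2731 -1.1814]
[119 130] 5
```

View pics/s3.png

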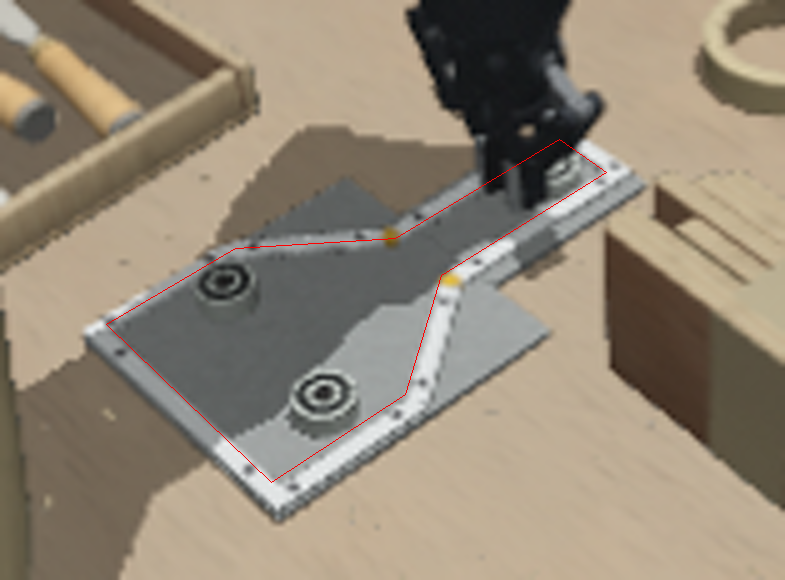

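Bearing B lies in the slot at x≈89 (frame spot near (563,168)), with A and C still at the back of the pen. Next is A, pushed diagonally with the fingers turned about 0.617 rad.

```bash

python3 -m jog '[[[10,0,0,0,0,0,0.2],[10,0,-12,0,0,0,0.2],[0,0,-15,0,0,0,0.2],[40,16,0,0,0,0,0.2],[40,17,0,0,0,0,0.2]]]'
python3 -m jog '[[[40,17,0,0,0,0,0.2],[37,16,0,0,0,0,0.2],[0,0,0,0,0,0.145,0.2],[0,0,0,0,0,0.145,0.2],[0,0,0,0,0,0.145,0.2]]]'
python3 -m jog '[[[0,0,0,0,0,0.145,0.2],[0,0,0,0,0,0.037,0.2],[0,0,0,0,0,0,0.2]]]'
python3 look.py
```

```text
clock: 6.3
position: [0.5083, 0.2106, 0.1147]
tool_rot: [3.14, 0.002, 2.929]
force: [0.5, 1.4, -0.9]
grip_width: 0.0177
finger_force: 0.0
clock: 6.8
position: [0.4401, 0.2596, 0.1144]
tool_rot: [3.14, 0.0, 2.491]
force: [-0.9, 0.1, -0.1]
grip_width: 0.0171
finger_force: 0.0
clock: 7.1
position: [0.4401, 0.2593, 0.1137]
tool_rot: [3.141, 0.0, 2.316]
force: [-0.3, 0.0, 0.7]
grip_width: 0.017
finger_force: 0.0
top b 99 0.59 [0.6242 0.15  ] [89.6 -3.3]
top b 130 0.47 [0.4607 0.2359] [-88.2  46.4]
top b 4593 0.43 [0.5007 0.1724] [-35.9  -7.3]
top spot [(array([-89.3,  43.7]), 0.5)]
scene b 85 0.61 [0.6265 0.1516] [91.5 -1.2]
scene b 105 0.41 [0.4593 0.2343] [-89.3  44.6]
scene spot [(array([-86.4,  45. ]), 0.68), (array([-97.8, -53.5]), 0.43), (array([87.8,  0.2]), 0.4)]
7.4 [0.4401 0.2588 0.1129] [ 3.1415 -0.0001  2.3148] 0.01724613587746533 [-0.6744 -0.603   0.1952] tcpB [-113.1854   64.556 ]
```

```bash

python3 -m jog '[[[0,-1,17,0,0,0,0.2],[0,0,10,0,0,0,0.2],[0,0,0,0,0,0,0.2],[-6,0,0,0,0,0,0.2],[-10,0,0,0,0,0,0.2]]]'
python3 -m jog '[[[-15,0,0,0,0,0,0.2],[-15,0,0,0,0,0,0.2],[-15,0,0,0,0,0,0.2],[-12,0,0,0,0,0,0.2],[-9,0,0,0,0,0,0.2]]]'
python3 -m jog '[[[-5,0,0,0,0,0,0.2],[0,0,0,0,0,0,0.2]]]'
python3 look.py
```

```text
clock: 7.9
position: [0.4504, 0.2464, 0.0862]
tool_rot: [3.141, -0.0, 2.315]
force: [0.3, -0.1, -0.2]
grip_width: 0.0173
finger_force: 0.1
clock: 8.4
position: [0.4957, 0.1967, 0.0862]
tool_rot: [3.141, 0.0, 2.313]
force: [-0.7, 0.1, 1.0]
grip_width: 0.0173
finger_force: 0.4
clock: 8.6
position: [0.4985, 0.1937, 0.0859]
tool_rot: [3.141, 0.0, 2.313]
force: [-0.4, 0.8, 0.4]
grip_width: 0.0171
finger_force: 0.0
top b 98 0.53 [0.4315 0.1426] [-97.3 -50.9]
top b 69 0.51 [0.5173 0.1688] [-18.9  -7.4]
top b 139 0.5 [0.6247 0.1512] [89.8 -2. ]
top spot [(array([88.7, -3.6]), 0.52), (array([-100.3,  -53.8]), 0.43), (array([-22.8,  -4.3]), 0.41)]
scene b 106 0.53 [0.6253 0.1519] [90.3 -1.3]
scene b 122 0.47 [0.5155 0.1733] [-21.6  -3.3]
scene spot [(array([-99.2, -52.1]), 0.71), (array([87.1,  1.9]), 0.65), (array([-17.7,  -2.4]), 0.45), (array([-2.8, -0.4]), 0.17)]
8.9 [0.4979 0.1946 0.0858] [-3.1415 -0.0001  2.3145] 0.017351582485393747 [-0.2336 -0.4905  0.1115] tcpB [-43.2564  13.8272]
```

```bash

python3 -m jog '[[[10,0,0,0,0,0,0.2],[10,0,0,0,0,0,0.2],[0,0,0,0,0,-0.145,0.2],[0,0,0,0,0,-0.145,0.2],[0,0,0,0,0,-0.145,0.2]]]'
python3 -m jog '[[[0,0,0,0,0,-0.145,0.2],[0,0,0,0,0,-0.037,0.2],[0,-13,0,0,0,0,0.2],[0,-14,0,0,0,0,0.2],[0,0,0,0,0,0,0.2]]]'
python3 look.py
```

```text
clock: 9.4
position: [0.4838, 0.21, 0.0859]
tool_rot: [3.142, -0.0, 2.756]
force: [-0.2, -0.5, -0.8]
grip_width: 0.0174
finger_force: 0.0
clock: 9.9
position: [0.4783, 0.1797, 0.0858]
tool_rot: [-3.14, -0.001, 2.926]
force: [0.6, -0.6, 0.5]
grip_width: 0.0169
finger_force: 0.0
top b 78 0.66 [0.4306 0.137 ] [-97.  -56.6]
top b 105 0.61 [0.6241 0.1507] [89.3 -2.6]
top spot [(array([-97.5, -53.1]), 0.59), (array([89.7, -3.9]), 0.59), (array([-21.6,  -4.5]), 0.52)]
scene spot [(array([-97.4, -53.6]), 0.65), (array([87.5, -1.9]), 0.61), (array([-18.8,  -1. ]), 0.55)]
10.2 [0.479  0.1829 0.0858] [3.1414 0.0001 2.9307] 0.016918705502148385 [ 0.5919  0.2591 -0.9831] tcpB [-59.2743  -1.5662]
```

```bash

python3 -m jog '[[[-8,0,0,0,0,0,0.2],[-10,0,0,0,0,0,0.2],[-13,0,0,0,0,0,0.2],[-15,0,0,0,0,0,0.2],[-15,0,0,0,0,0,0.2]]]'
python3 -m jog '[[[-12,0,0,0,0,0,0.2],[-10,0,0,0,0,0,0.2],[-7,0,0,0,0,0,0.2],[-4,0,0,0,0,0,0.2],[0,0,0,0,0,0,0.2]]]'
python3 look.py s4.png 1
```

```text
clock: 10.7
position: [0.5402, 0.1692, 0.0859]
tool_rot: [3.142, 0.0, 2.93]
force: [-0.5, 0.6, -0.7]
grip_width: 0.0167
finger_force: 0.2
clock: 11.2
position: [0.5711, 0.1627, 0.0858]
tool_rot: [3.142, 0.0, 2.931]
force: [-0.6, -1.1, 0.6]
grip_width: 0.017
finger_force: 0.0
top spot []
scene b 72 0.42 [0.6275 0.1462] [93.6 -6.4]
scene b 47 0.41 [0.5973 0.148 ] [ 63.7 -10.9]
scene spot [(array([86.7, -0.3]), 0.65), (array([-96.8, -52.8]), 0.57), (array([61. , -3.2]), 0.36)]
11.5 [0.5707 0.163  0.0859] [-3.1415 -0.0001  2.9311] 0.016966245729901654 [-0.3504 -0.1326 -0.0875] tcpB [34.531  -1.8331]
[119 130] 5
```

View pics/s4.png

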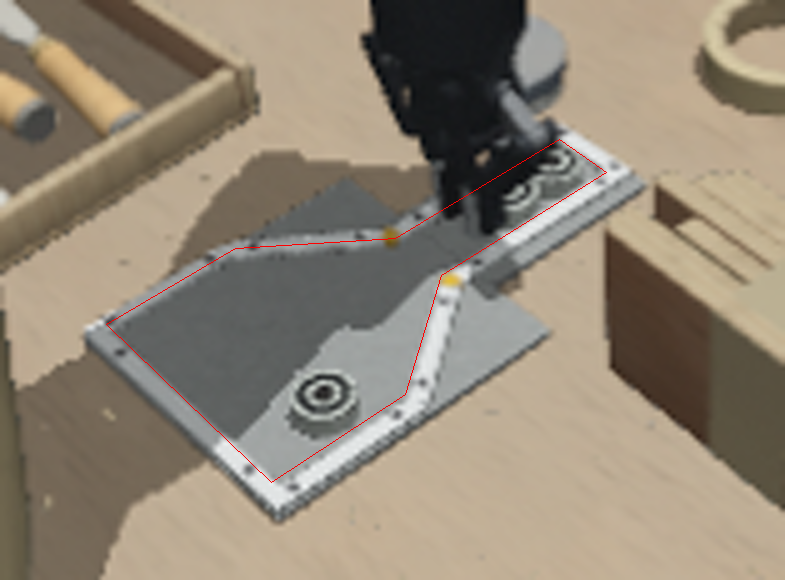

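A and B are both in the slot, and C is still in the pen at (-98,-53). Next is C.

```bash

python3 -m jog '[[[10,0,0,0,0,0,0.2],[10,0,-12,0,0,0,0.2],[0,0,-15,0,0,0,0.2],[35,-17,0,0,0,0,0.2],[35,-17,0,0,0,0,0.2]]]'
python3 -m jog '[[[35,-17,0,0,0,0,0.2],[34,-18,0,0,0,0,0.2],[0,0,0,0,0,-0.145,0.2],[0,0,0,0,0,-0.145,0.2],[0,0,0,0,0,-0.145,0.2]]]'
python3 -m jog '[[[0,0,0,0,0,-0.145,0.2],[0,0,0,0,0,-0.012,0.2],[0,0,0,0,0,0,0.2]]]'
python3 look.py
```

```text
clock: 12.0
position: [0.4754, 0.1485, 0.1145]
tool_rot: [3.14, 0.002, 2.931]
force: [-0.8, 1.5, -0.6]
grip_width: 0.0168
finger_force: 0.0
clock: 12.5
position: [0.4014, 0.1288, 0.1142]
tool_rot: [-3.141, 0.002, -2.911]
force: [-1.0, -0.8, -0.6]
grip_width: 0.0166
finger_force: 0.0
clock: 12.8
position: [0.4013, 0.1286, 0.1136]
tool_rot: [-3.141, 0.001, -2.764]
force: [0.1, -0.1, -1.3]
grip_width: 0.017
finger_force: 0.0
top b 103 0.55 [0.595  0.1566] [59.6 -3. ]
top b 95 0.52 [0.6268 0.1505] [92.  -2.3]
top spot [(array([61.9, -2.5]), 0.69), (array([92. , -0.9]), 0.59), (array([-97.3, -53.9]), 0.5)]
scene b 2430 0.58 [0.4783 0.1498] [-53.  -34.1]
scene b 109 0.54 [0.627  0.1498] [92.4 -2.9]
scene b 100 0.52 [0.5955 0.1556] [60.4 -3.9]
scene b 6 0.41 [0.4317 0.1282] [-94.  -64.9]
scene spot [(array([-94.9, -54.9]), 0.54), (array([90. , -1.9]), 0.52), (array([61.3, -1.7]), 0.51)]
13.1 [0.401  0.1287 0.1129] [-3.1414 -0.0001 -2.7615] 0.017102671148355272 [ 0.2849 -0.1475 -0.124 ] tcpB [-124.2475  -70.9017]
```

```bash

python3 -m jog '[[[0,0,17,0,0,0,0.2],[0,0,10,0,0,0,0.2],[0,0,0,0,0,0,0.2],[-6,0,0,0,0,0,0.2],[-10,0,0,0,0,0,0.2]]]'
python3 -m jog '[[[-15,0,0,0,0,0,0.2],[-15,0,0,0,0,0,0.2],[-15,0,0,0,0,0,0.2],[-15,0,0,0,0,0,0.2],[-12,0,0,0,0,0,0.2]]]'
python3 -m jog '[[[-6,0,0,0,0,0,0.2],[-4,0,0,0,0,0,0.2],[0,0,0,0,0,0,0.2]]]'
python3 look.py
```

```text
clock: 13.6
position: [0.4162, 0.1348, 0.0862]
tool_rot: [-3.141, -0.0, -2.76]
force: [-0.5, -0.1, 0.4]
grip_width: 0.0174
finger_force: 0.2
clock: 14.1
position: [0.4843, 0.1619, 0.0865]
tool_rot: [3.141, 0.001, -2.761]
force: [-0.4, -0.2, -0.8]
grip_width: 0.0172
finger_force: 0.2
clock: 14.4
position: [0.4923, 0.1652, 0.086]
tool_rot: [3.142, 0.0, -2.761]
force: [-0.8, 0.1, 0.4]
grip_width: 0.017
finger_force: 0.0
top b 127 0.6 [0.596  0.1572] [60.5 -2.2]
top b 92 0.6 [0.627  0.1501] [92.2 -2.6]
top spot [(array([-123. , -251.4]), 0.73), (array([92.8, -4.5]), 0.6), (array([59.3, -5.8]), 0.46)]
scene b 101 0.45 [0.6288 0.1497] [94.2 -2.7]
scene spot [(array([61.7, -1.5]), 0.67), (array([91.2,  0.7]), 0.55), (array([-21.3,  -4. ]), 0.35)]
14.7 [0.4918 0.165  0.0859] [-3.1415 -0.0001 -2.7603] 0.017209595806592155 [ 0.3567  0.6689 -0.8765] tcpB [-43.0471 -16.378 ]
```

```bash

python3 -m jog '[[[10,0,0,0,0,0,0.2],[10,0,0,0,0,0,0.2],[0,0,0,0,0,0.145,0.2],[0,0,0,0,0,0.145,0.2],[0,0,0,0,0,0.145,0.2]]]'
python3 -m jog '[[[0,0,0,0,0,0.145,0.2],[0,0,0,0,0,0.012,0.2],[0,13,0,0,0,0,0.2],[0,13,0,0,0,0,0.2],[0,0,0,0,0,0,0.2]]]'
python3 look.py t5.png
```

```text
clock: 15.2
position: [0.4725, 0.1572, 0.0859]
tool_rot: [-3.141, -0.0, 3.082]
force: [-0.4, -0.0, -1.2]
grip_width: 0.0169
finger_force: 0.0
clock: 15.7
position: [0.4791, 0.1857, 0.0859]
tool_rot: [3.14, 0.0, 2.935]
force: [-0.8, -1.2, 0.4]
grip_width: 0.0173
finger_force: 0.0
top b 114 0.53 [0.6268 0.1502] [92.  -2.6]
top b 53 0.52 [0.5166 0.1691] [-19.6  -7.1]
top b 2447 0.3 [0.5221 0.1421] [ -8.6 -32.4]
top spot [(array([90.6, -2.2]), 0.68), (array([-22.7,  -3. ]), 0.61)]
scene b 100 0.62 [0.6289 0.1499] [94.2 -2.5]
scene b 120 0.47 [0.5957 0.1561] [60.4 -3.4]
scene spot [(array([89.5, -0.3]), 0.55), (array([60.6, -0.8]), 0.53), (array([-22.5,  -7.8]), 0.41)]
16.0 [0.4788 0.1827 0.0858] [-3.1413 -0.0001  2.9307] 0.016871369741001056 [-0.2557  0.172   0.0152] tcpB [-59.4703  -1.8121]
[145 142] 3.9864864864864864
```

View pics/t5.png

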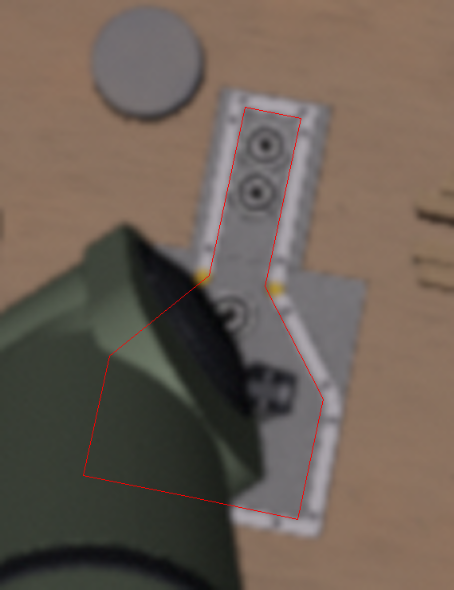

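```bash

python3 -m jog '[[[-8,0,0,0,0,0,0.2],[-10,0,0,0,0,0,0.2],[-13,0,0,0,0,0,0.2],[-13,0,0,0,0,0,0.2],[-10,0,0,0,0,0,0.2]]]'
python3 -m jog '[[[-7,0,0,0,0,0,0.2],[-5,0,0,0,0,0,0.2],[0,0,0,0,0,0,0.2]]]'
python3 -m jog '[[[10,0,0,0,0,0,0.2],[15,0,-10,0,0,0,0.2],[20,0,-30,0,0,0,0.2],[40,0,-40,0,0,0,0.2],[40,20,-30,0,0,0,0.2]]]'
python3 -m jog '[[[40,30,-20,0,0,0,0.2],[30,30,0,0,0,0,0.2],[20,30,0,0,0,0,0.2],[0,0,0,0,0,0,0.2]]]'
python3 look.py t6.png
```

```text
clock: 16.5
position: [0.5332, 0.1712, 0.0858]
tool_rot: [3.142, 0.0, 2.93]
force: [-1.1, 0.4, 0.5]
grip_width: 0.0169
finger_force: 0.3
clock: 16.8
position: [0.5438, 0.169, 0.0858]
tool_rot: [3.142, 0.0, 2.93]
force: [-0.6, -0.3, -0.1]
grip_width: 0.017
finger_force: 0.0
clock: 17.3
position: [0.4303, 0.2105, 0.1902]
tool_rot: [-3.141, -0.0, 2.928]
force: [-0.1, 1.9, 0.7]
grip_width: 0.0176
finger_force: 0.0
clock: 17.7
position: [0.3623, 0.3203, 0.2079]
tool_rot: [3.139, -0.001, 2.938]
force: [0.7, -0.6, -0.9]
grip_width: 0.017
finger_force: 0.0
top b 84 0.63 [0.6306 0.1499] [95.9 -2.1]
top b 129 0.61 [0.5678 0.162 ] [31.9 -3.4]
top spot [(array([65.4, -5.1]), 0.65), (array([33.1, -6.8]), 0.51), (array([94.8, -1.7]), 0.5)]
scene b 106 0.57 [0.601  0.1558] [65.7 -2.5]
scene b 112 0.57 [0.5703 0.1615] [34.5 -3.3]
scene b 104 0.54 [0.6329 0.1499] [98.1 -1.6]
scene spot [(array([91.6, -0. ]), 0.62), (array([67.8, -1.2]), 0.6), (array([32.8, -3.3]), 0.54)]
18.0 [0.3658 0.3151 0.2076] [-3.1411  0.      2.9293] 0.017068105179143284 [-0.7892 -0.3086  0.3815] tcpB [-197.6461  104.0437]
[145 142] 3.9864864864864864
```

View pics/t6.png

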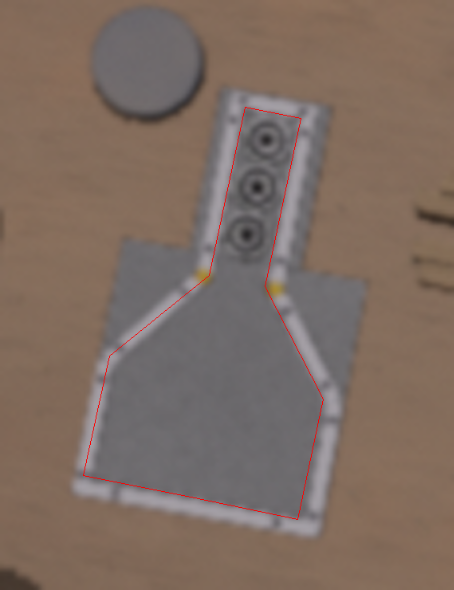

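The picture shows all three bearings in a row in the slot, at (267,139), (257,187) and (246,234). They lie beyond the pins at about (205,275) and (275,288), and the arm is clear.

```bash
python3 -c "
from workcell import bot
print(bot.job_done())"
```

```text
the job is handed in; nothing more can be done
None
```

All three bearings were pushed one at a time through the gate and lie in a row wholly inside the slot. The job was handed in at about 18 s with the arm clear of everything; no verdict came back.

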